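Scan the label on the squat canister

TASK

Pick up the handheld label scanner and aim its nose square-on at the middle of the barcode label on the side of the squat blue canister, from about 10 cm away, holding it steady there for two seconds. Then lay the scanner down flat in the middle of the black rubber mat and let go of it, without dropping it. Leave the canister and all the other things where they are.

Things in the scene. Friction and masses are not known exactly. Their poses are not given: they have to be found in the camera images.
- scanner: Handheld scanner lying flat, 160 mm long: grey handle (rear 120 mm, 32 mm wide, 30 mm high) and wider black head (front 40 mm, 50 mm wide, 32 mm high) with a glass window as its front face; 0.18 kg. Origin: middle of its length and width, on its underside (on the handle, 40 mm behind the head; grip across it here). x points forward out of the window, z up.
- scanner_nose (a point): Middle of the scanner's window, 80 mm ahead of the scanner's origin and 16 mm above its underside; same axes as the scanner. The beam leaves here along x.
- canister: Squat screw-top tin in blue enamel, upright, 90 mm in diameter, 93 mm high with its cap (95 mm wide). Origin: centre of its underside; x points out through the middle of the label, z up. A white paper strip, 20 mm wide, runs over the cap from its centre to the rim above the label and shows from above which way the label faces.
- label (a point): Middle of the white paper barcode label (48 mm high, about 56 mm round the curve) on the canister's side, 46 mm from the canister's axis and 40 mm above its underside; same axes as the canister, so x points straight out of the label.
- mat: Black rubber mat fixed on the plywood, 180 mm (x) by 200 mm (y), 5 mm thick. Origin: centre of its underside.
- mat_top (a point): Centre of the mat's upper face, 5 mm above the plywood.
- slide_rule: Bystander: white plastic slide rule, about 190 x 36 x 11 mm, lying flat. Origin: centre of its underside, x along its length.
- stapler: Bystander: grey steel stapler, 140 x 38 x 60 mm. Origin: centre of its underside, x along its length.
- eraser: Bystander: beige eraser, 62 x 26 x 14 mm. Origin: centre of its underside, x along its length.
- brass_lens: Bystander: round brass hand lens lying flat, 88 mm across, 9 mm thick, with a handle to 143 mm from its centre along -x. Origin: centre of the lens, on its underside.
- tall_tin: Bystander: plain steel tin, 68 mm in diameter, 130 mm high, without a label. Origin: centre of its underside.
- caliper: Bystander: steel caliper lying flat, 160 mm long, 8 mm thick. Origin: middle of its beam, on its underside, x along the beam.
Mind the look-alikes: they are no part of the job. There is more than one size of the canister; the one meant has the size given above.

How it is judged:
On the way:
1. the held scanner, still, points at the label for 1.5 s: square-on within 20 degrees, window 50 to 150 mm off, beam within 15 mm of its middle (x of label in the frame of scanner_nose between 0.05 and 0.15 m and y of label in the frame of scanner_nose between -0.015 and 0.015 m and z of label in the frame of scanner_nose between -0.015 and 0.015 m and x of scanner_nose in the frame of label above 0.04 m and angle between the x axis of scanner and the x axis of canister, either way round below 0.35 rad and contact force between the fingers and scanner above 1 N and linear speed of scanner below 0.02 m/s and angular speed of scanner below 0.2 rad/s), for 1.5 s.
At the end, for the whole second after the job is handed in: The scanner lies right way up and flat (0.1 rad, 6 mm) on the mat, any way round, its origin within 50 mm of the mat's centre, released and at rest; the canister is upright, its label within 20 mm and each bystander within 25 mm of where it began (horizontal distance between scanner and mat below 0.05 m and z of scanner in the frame of mat_top between -0.004 and 0.006 m and angle between each of scanner, canister's own z axis and vertical below 0.1 rad and linear speed of scanner below 0.02 m/s and contact force between the fingers and scanner below 0.1 N and distance of label from where it was at the start of the episode below 0.02 m and distance of each of slide_rule, stapler, eraser, brass_lens, tall_tin, caliper from where it was at the start of the episode below 0.025 m); the robot touches nothing.
It fails at once if the canister is pushed or turned: its label moves more than 20 mm (distance of label from where it was at the start of the episode above 0.02 m).
It fails at once if a bystander is moved more than 25 mm (distance of any of slide_rule, stapler, eraser, brass_lens, tall_tin, caliper from where it was at the start of the episode above 0.025 m).
It fails at once if the scanner is dropped or thrown: faster than 0.6 m/s out of the fingers (contact force between the fingers and scanner below 0.1 N and linear speed of scanner above 0.6 m/s).
It also fails if it takes over 45 s, if anything falls off the work surface, if the arm or the gripper's body presses on something with over 40 N, if the wrist force passes 120 N, or if a joint passes its speed limit or range.

ROBOT

A 7-joint arm with a two-finger parallel gripper is mounted at the origin on the work surface. World frame = base frame: x ahead of the robot, y to its left, z up, the work surface at z = 0. Lengths are in m, angles in rad, forces in N, time in s.
With the tool pointing down it reaches from about 0.4 to 0.85 m from the base axis. Payload 4.5 kg.
Tool frame: the origin (TCP) lies at the very end of the fingers, on their centre line; the grasp point (between the pads) lies 19 mm behind it; z points along the fingers, y is the line along which they close (so a half turn about z gives the same grasp; the last joint's range is limited). The gripper opens to 88 mm and grips with 3 to 60 N. Pads are 18 mm wide; open, the fingers measure 123 mm over their backs; the gripper's body (75 mm by 187 mm) begins 45 mm behind the grasp point.
Start: joints at [1.169, 0.689, -0.195, 1.565, 0.157, 0.902, -0.215], TCP at [0.264, -0.567, 0.239] pointing down, gripper open.
Joint ranges: [-3.01, 3.01], [-0.46, 2.08], [-1.47, 1.51], [0.13, 2.56], [-1, 4.14], [0.04, 2.09], [-2.66, 2.66]. Speed limits (rad/s): [2.57, 2.57, 3.14, 3.14, 3.14, 3.14, 3.14].

INTERFACE

Orientations are given as a unit quaternion [x, y, z, w].
In Python, from plant import r gives the robot as it stands. The module is installed in compiled form; this text tells all that it offers.
- The arm moves only by the shell command python3 -m pendant 'ROWS' [FORCE]. ROWS is JSON, one flat list of numbers, 7 for each row, row after row: the opening, from 0 (shut) to 1 (fully open), then the shift along the tool's x, y, z scaled (see below), then the turn, a rotation vector about the tool's x, y, z scaled (see below). A call has 1 to 12 rows; each row is the pose to reach, as a shift and turn from the pose commanded when the call began, along the tool's axes at that moment; what a row does not reach only later rows make up. The controller multiplies each number of a shift by 0.15 m and each number of a turn by pi/2 rad. A row lasts 1/10 s, in which the tool goes at most 50 mm and 8.59 degrees, less where a joint would pass 70% of its speed; a pose out of reach is approached as far as the arm can. A call with a number of a shift or a turn outside -1 to 1 is refused whole. A call with a gripper value outside its range is refused whole. The fingers move at their own pace and stop on an object; FORCE is the grip in N (left out, the last holds). Time passes only in rows, so rows that repeat a pose let the fingers close. It gives the time, the measured TCP pose, the force, the opening and the grip force at its end, in the units of the state.
- r.get_state(): the state, without advancing time (a new reading comes with each control period).
- r.snapshot(name): name is "side" or "top"; returns a dict with "img" (400x640x3 uint8, red, green, blue), "mtx" (3x3 intrinsics, pixels), "cam_to_world" (4x4, takes a point from camera to world coordinates). Camera axes: x right, y up, looking along -z (the intrinsics and any distortion apply to the point x, -y, -z); pixel columns grow to the right and rows downward; lengths in m; the calibration is good to about 2 mm. A picture is of the moment at which its call begins. There is no depth.
- r.finish_job(): hands the job in; it is judged then, once.
The state is a dict: "clock": time; "q": joint angles; "qd": joint speeds; "joint_torque": joint torques, N m; "tool_pos": TCP position; "eef_rot": TCP orientation; "contact_force": force on the tool from outside, world axes, zero at the start; "moment": the same for the moment, N m; "opening": opening from 0.0 (shut) to 1.0 (fully open); "finger_force": force on a finger pad.
Only numpy, scipy, OpenCV 4.12 (cv2) and the standard library are available. Lean on these libraries where they do the work, as an engineer would, in place of code of your own. Each camera call takes 0.05 s, during which the arm holds its last target. There are 200 camera calls.

## Working session

There is one attempt and no reset: what is moved stays moved. The work goes in short steps, Python scripts to look and compute and a shell command to move; the robot and the scene stay as the last step left them, time stands still between calls to the robot, and variables do not carry over. Pictures are saved under pics/ and viewed, at most 13 in all, crops included, and the job is handed in when it is done.

```bash
mkdir -p pics; python3 - <<'E'
from plant import r
import cv2,numpy as np,pickle
d={}
for n in("top","side"):
    s=r.snapshot(n); d[n]=s; cv2.imwrite(f"pics/{n}0.png",s["img"][:,:,::-1]); print(n,s["mtx"].tolist(),np.round(s["cam_to_world"],3).tolist(),[k for k in s])
pickle.dump(d,open("s0.pkl","wb")); s=r.get_state(); print(s)
E
```

```text
top [[490.1154190666355, 0.0, 320.537232590858], [0.0, 490.1154190666355, 201.72383884400296], [0.0, 0.0, 1.0]] [[-0.039, 0.976, -0.215, 0.265], [-0.999, -0.039, 0.002, -0.049], [-0.007, 0.215, 0.977, 1.293], [0.0, 0.0, 0.0, 1.0]] ['img', 'mtx', 'cam_to_world']
side [[396.2667919570307, 0.0, 315.3845847266138], [0.0, 396.2667919570307, 203.50886952715567], [0.0, 0.0, 1.0]] [[-0.879, 0.263, -0.398, 0.035], [-0.477, -0.449, 0.756, 0.868], [0.02, 0.854, 0.52, 0.681], [0.0, 0.0, 0.0, 1.0]] ['img', 'mtx', 'cam_to_world']
{'clock': 0.1, 'q': array([ 1.16877441,  0.68988   , -0.19455652,  1.56619729,  0.15729462,
        0.90249122, -0.2151046 ]), 'qd': array([-0.00165227, -0.00282372,  0.00020868, -0.00082036, -0.00045974,
       -0.00068114, -0.00156983]), 'joint_torque': array([-2.27317782e-03, -5.28492808e+01, -1.27163731e+00, -1.53835237e+01,
       -5.26486861e-02,  1.95467881e-03, -8.16965354e-06]), 'tool_pos': array([ 0.26359948, -0.56609394,  0.23801509]), 'eef_rot': array([ 9.76341042e-01,  2.16234926e-01, -2.13778423e-04, -7.62597074e-04]), 'contact_force': array([0.62686781, 0.33717041, 0.30489351]), 'moment': array([-0.03065049, -0.02130542,  0.01460271]), 'finger_force': 0.0, 'opening': 0.9979767764104844}
```

View pics/top0.png

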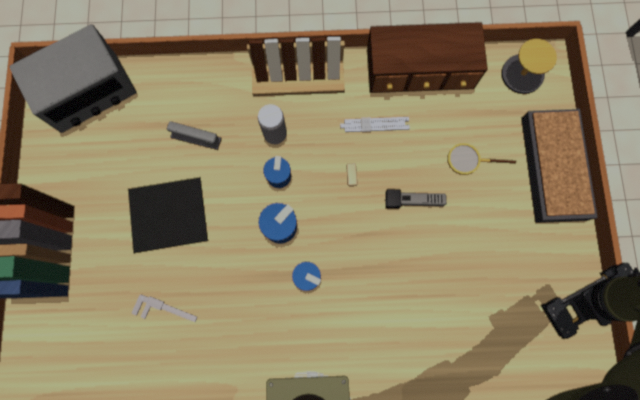

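View pics/side0.png

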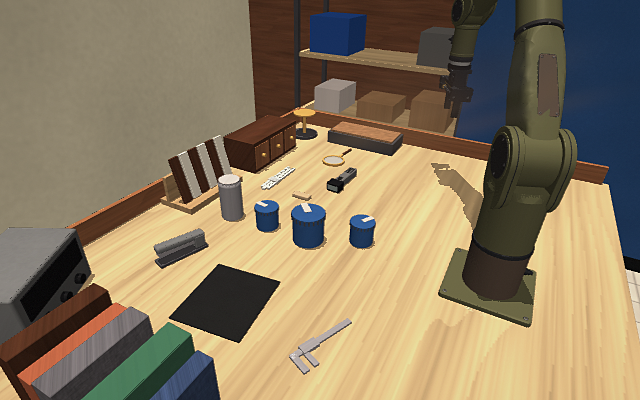

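The top view shows the scanner at about (415,199), head to the left. There are three blue canisters at (278,172), (278,222) and (307,277), and the big one has its strip toward the upper right. The mat is at (168,214), the eraser at (352,175) and the stapler at (193,134). The side view agrees with this.

```bash
cat > h.py <<'E'
import numpy as np,cv2,pickle
def ray(s,uv,z):
    uv=np.atleast_2d(np.asarray(uv,float)); K=s["mtx"];T=s["cam_to_world"]
    d=np.c_[(uv[:,0]-K[0,2])/K[0,0],-(uv[:,1]-K[1,2])/K[1,1],-np.ones(len(uv))]@T[:3,:3].T
    return T[:3,3]+d*((z-T[2,3])/d[:,2])[:,None]
def blobs(m,amin=30):
    n,l,st,c=cv2.connectedComponentsWithStats(m.astype(np.uint8))
    return [(l==i) for i in range(1,n) if st[i,4]>amin]
def proj(s,P):
    K=s["mtx"];T=s["cam_to_world"];p=(np.atleast_2d(P)-T[:3,3])@T[:3,:3]
    return np.c_[K[0,0]*p[:,0]/-p[:,2]+K[0,2],-K[1,1]*p[:,1]/-p[:,2]+K[1,2]]
def px(b): return np.argwhere(b)[:,::-1].astype(np.float32)
E
python3 - <<'E'
from h import *
d=pickle.load(open("s0.pkl","rb"))
s=d["top"];im=s["img"];hsv=cv2.cvtColor(im,cv2.COLOR_RGB2HSV);H,S,V=cv2.split(hsv)
blue=(H>100)&(H<125)&(S>120)&(V>50)
for b in blobs(blue,150):
    p=px(b)
    if p[:,0].max()>400 or p[:,0].min()<150: continue
    hull=cv2.convexHull(p).astype(int); m=np.zeros(b.shape,np.uint8);cv2.fillPoly(m,[hull],1)
    # near-circle of cap at cap height
    w=ray(s,p,0.093); strip=(m>0)&(S<90)&(V>130); ws=ray(s,px(strip),0.093)
    sm=blobs(strip,5)
    print("blue",p.mean(0),len(p),"ext",w.min(0)[:2],w.max(0)[:2],np.ptp(w,0)[:2],"strip",px(strip).mean(0),ws.mean(0)[:2],strip.sum())
# mat
mk=(V<50);
for b in blobs(mk,60):
    p=px(b)
    if 120<p[:,0].mean()<420 and 120<p[:,1].mean()<330:
        rc=cv2.minAreaRect(p); bx=cv2.boxPoints(rc); w=ray(s,bx,0.005 if len(p)>2000 else .032)
        print("dark",rc,len(p),w.round(4).tolist(),w.mean(0))
c=im[180:220,375:460][:,:,::-1];c=cv2.resize(c,None,fx=9,fy=9,interpolation=cv2.INTER_NEAREST)
c2=im[140:250,225:345][:,:,::-1];c2=cv2.resize(c2,(500,458),interpolation=cv2.INTER_NEAREST)
c=cv2.resize(c,(500,235));c=np.vstack([c,cv2.resize(c2,(380,348))[:, :] if 0 else cv2.copyMakeBorder(cv2.resize(c2,(380,348)),0,0,0,120,cv2.BORDER_CONSTANT)])
cv2.imwrite("pics/c1.png",c)
E
```

```text
blue [276.68283 172.42511] 454 ext [0.57457861 0.02533766] [0.64624774 0.08917666] [0.07166913 0.06383899] strip [276.83334 164.05128] [0.63218778 0.05612371] 78
blue [276.40515 223.67227] 891 ext [0.43411247 0.01368643] [0.52823976 0.10340345] [0.09412729 0.08971702] strip [282.3913  214.70807] [0.49998811 0.04481905] 161
blue [304.56277 275.24677] 462 ext [ 0.31486629 -0.04094713] [0.37804065 0.02259628] [0.06317436 0.06354341] strip [311.59222 278.25244] [ 0.34029327 -0.02251243] 103
dark ((205.634033203125, 142.94845581054688), (8.94530963897705, 24.974212646484375), 87.39744567871094) 80 [[0.7309, 0.2879, 0.032], [0.7314, 0.2201, 0.032], [0.7058, 0.2189, 0.032], [0.7053, 0.2864, 0.032]] [0.71834518 0.25333049 0.032     ]
dark ((166.50558471679688, 214.93460083007812), (62.45095443725586, 75.66725158691406), 80.83765411376953) 4528 [[0.6023, 0.4794, 0.005], [0.6279, 0.277, 0.005], [0.4575, 0.2481, 0.005], [0.4333, 0.4451, 0.005]] [0.53023879 0.36242834 0.005     ]
dark ((393.5, 199.0), (15.0, 16.0), 0.0) 126 [[0.5217, -0.2229, 0.032], [0.5648, -0.2258, 0.032], [0.5632, -0.2655, 0.032], [0.5201, -0.2623, 0.032]] [ 0.54244307 -0.24412135  0.032     ]
```

View pics/c1.png

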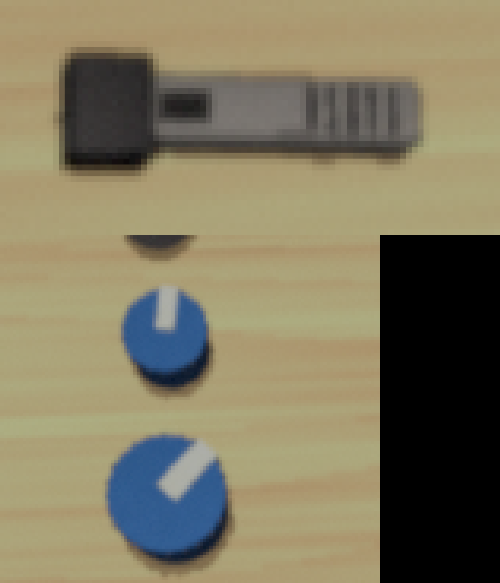

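```bash
python3 - <<'E'
from h import *
d=pickle.load(open("s0.pkl","rb"))
s=d["top"];im=s["img"];H,S,V=cv2.split(cv2.cvtColor(im,cv2.COLOR_RGB2HSV))
a=ray(s,[386.2,198.9],.032)[0];b=ray(s,[446.1,200.2],.030)[0]
print("scanner",a,b,np.linalg.norm(a-b),"mid",(a+b)/2,"yaw",np.degrees(np.arctan2(*(a-b)[1::-1])))
c=ray(s,[277.9,221.8],.093)[0];print("can",c)
sub=np.zeros(S.shape,bool);sub[198:226,270:302]=1
for m in blobs((S<70)&(V>120)&sub,30):
    p=px(m);rc=cv2.minAreaRect(p);w=ray(s,p,.093)[:,:2];m0=w.mean(0);_,sv,vt=np.linalg.svd(w-m0,full_matrices=False)
    print("strip",len(p),p.mean(0),rc,m0,vt[0],np.degrees(np.arctan2(*vt[0][::-1])),"ctr->strip",np.degrees(np.arctan2(*(m0-c[:2])[::-1])),np.linalg.norm(m0-c[:2]), sv*4/np.sqrt(len(p))/1.155)
# side view check: predicted projections
s2=d["side"]
print("side: cap centre",proj(s2,c),"scanner front/rear top",proj(s2,[a,b]), "mat",proj(s2,[.530,.362,.005]))
H,S,V=cv2.split(cv2.cvtColor(s2["img"],cv2.COLOR_RGB2HSV))
for m in blobs((H>100)&(H<125)&(S>120)&(V>40),150):
    p=px(m)
    if 240<p[:,0].mean()<400 and p[:,1].mean()>180: print(p.mean(0),p.min(0),p.max(0))
for name,uv,z in(("eraser",[352,175],.014),("rule",[375,125],.011),("stapler",[193,134],.06),("tin",[271,115],.13),("lens",[464,159],.009)): print(name,ray(s,uv,z)[0][:2])
E
```

```text
scanner [ 0.54340792 -0.22492631  0.032     ] [ 0.53399875 -0.38264305  0.03      ] 0.15800981247909254 mid [ 0.53870333 -0.30378468  0.031     ] yaw 86.58585412961341
can [0.4824623  0.05639021 0.093     ]
strip 239 [283.22177 211.2092 ] ((283.03204345703125, 209.302490234375), (24.33924102783203, 21.714420318603516), 72.6459732055664) [0.50882675 0.04256034] [-0.9681641  -0.25031634] -165.503767564351 ctr->strip -27.679931116105422 0.02977162192050187 [0.05272779 0.04913255]
side: cap centre [[309.02284093 210.99112166]] scanner front/rear top [[333.30457819 183.35180463]
 [354.20149503 167.12734122]] mat [[227.32957759 297.40023971]]
[266.71957 216.12875] [255. 200.] [278. 231.]
[307.7374  226.21927] [291. 204.] [324. 247.]
[360.9346  231.46092] [350. 215.] [374. 247.]
eraser [ 0.6172428  -0.13957353]
rule [ 0.75899291 -0.21102436]
stapler [0.73472419 0.2805786 ]
tin [0.75077529 0.06511483]
lens [ 0.65144841 -0.44773633]
```

```bash
python3 - <<'E'
from h import *
d=pickle.load(open("s0.pkl","rb"))
s=d["top"];im=s["img"];H,S,V=cv2.split(cv2.cvtColor(im,cv2.COLOR_RGB2HSV))
c=ray(s,[277.9,221.8],.093)[0][:2]
yy,xx=np.mgrid[190:260,240:320];p=np.c_[xx.ravel(),yy.ravel()];w=ray(s,p,.093)[:,:2]
for R in(.036,.040,.043):
    k=(np.linalg.norm(w-c,axis=1)<R)&(S[p[:,1],p[:,0]]<100)&(V[p[:,1],p[:,0]]>100)
    q=w[k];m=q.mean(0);vt=np.linalg.svd(q-m,full_matrices=False)[2]
    print(R,k.sum(),m-c,np.degrees(np.arctan2(*(m-c)[::-1])),np.degrees(np.arctan2(*vt[0][::-1])))
e=ray(s,[291,206.9],.093)[0][:2]-c;print(e,np.degrees(np.arctan2(*e[::-1])))
from scipy.spatial.transform import Rotation as Ro
from plant import r
st=r.get_state();M=Ro.from_quat(st["eef_rot"]).as_matrix();print(M.round(3))
t=np.array([.5387,-.3038,.12]);print("to above scanner, tool axes /.15:",M.T@(t-st["tool_pos"])/.15, st["tool_pos"])
E
```

```text
0.036 139 [ 0.01456142 -0.00900005] -31.71916376356656 133.84946901892414
0.04 152 [ 0.01579895 -0.01022634] -32.91415361325265 134.03832724121935
0.043 165 [ 0.01703457 -0.01146119] -33.93343118662695 134.11692709156802
[ 0.03654189 -0.03354122] -42.54832818251802
[[ 0.906  0.422 -0.001]
 [ 0.422 -0.906  0.001]
 [-0.    -0.002 -1.   ]]
to above scanner, tool axes /.15: [ 2.4009024  -0.80947148  0.78783807] [ 0.26359948 -0.56609394  0.23801509]
```

```bash
cat > go.py <<'E'
import sys,numpy as np
from plant import r
from scipy.spatial.transform import Rotation as Ro
def go(x,y,z,yaw):
    st=r.get_state();R=Ro.from_quat(st["eef_rot"]);g=Ro.from_euler("z",yaw,degrees=True)*Ro.from_quat([1,0,0,0])
    print("t",round(float(st["clock"]),2),"pos",st["tool_pos"].round(4),"shift",(R.inv().apply(np.array([x,y,z])-st["tool_pos"])/.15).round(3),"turn",((R.inv()*g).as_rotvec()/(np.pi/2)).round(3),"open",round(float(st["opening"]),3),"ff",st["finger_force"],"q7",st["q"].round(2))
go(*map(float,sys.argv[1:5]))
E
python3 -m pendant '[1,0.9,-0.3,0,0,0,-0.684,1,0.9,-0.3,0,0,0,-0.684,1,0.9,-0.3,0,0,0,-0.684,1,0.9,-0.3,0,0,0,-0.684,1,0.9,-0.3,0,0,0,-0.684,1,0.9,-0.3,0,0,0,-0.684,1,0.9,-0.3,0,0,0,-0.684,1,0.9,-0.3,0,0,0,-0.684,1,0.9,-0.3,0,0,0,-0.684]'; python3 go.py .5387 -.3038 .14 86.6
```

```text
clock: 1.0
tool_pos: [0.367, -0.4688, 0.2384]
eef_rot: [0.729, 0.684, 0.0, -0.0]
contact_force: [-0.5, -0.6, -0.4]
opening: 0.999
finger_force: 0.0
t 1.0 pos [ 0.367  -0.4688  0.2384] shift [1.17  1.073 0.656] turn [-0.    -0.    -0.003] open 0.999 ff 0.0 q7 [ 1.11  0.68 -0.49  1.65  0.39  0.91  0.41]
```

```bash
python3 -m pendant '[1,0.9,1,0,0,0,0,1,0.9,1,0,0,0,0,1,0.9,1,0,0,0,0,1,0.9,1,0,0,0,0,1,0.9,1,0,0,0,0,1,0.9,1,0,0,0,0]'; python3 go.py .5387 -.3038 .14 86.6
python3 - <<'E'
from plant import r
import cv2
s=r.snapshot("top");cv2.imwrite("pics/t2.png",cv2.resize(s["img"][150:270,340:500][:,:,::-1],None,fx=5,fy=5,interpolation=0))
E
```

```text
clock: 1.6
tool_pos: [0.5263, -0.3414, 0.2386]
eef_rot: [0.728, 0.686, 0.0, -0.0]
contact_force: [-0.7, -0.8, -0.7]
opening: 0.998
finger_force: 0.0
t 1.6 pos [ 0.5263 -0.3414  0.2386] shift [0.255 0.068 0.657] turn [-0. -0.  0.] open 0.998 ff 0.0 q7 [ 0.76  0.72 -0.47  1.55  0.37  0.96  0.11]
```

View pics/t2.png

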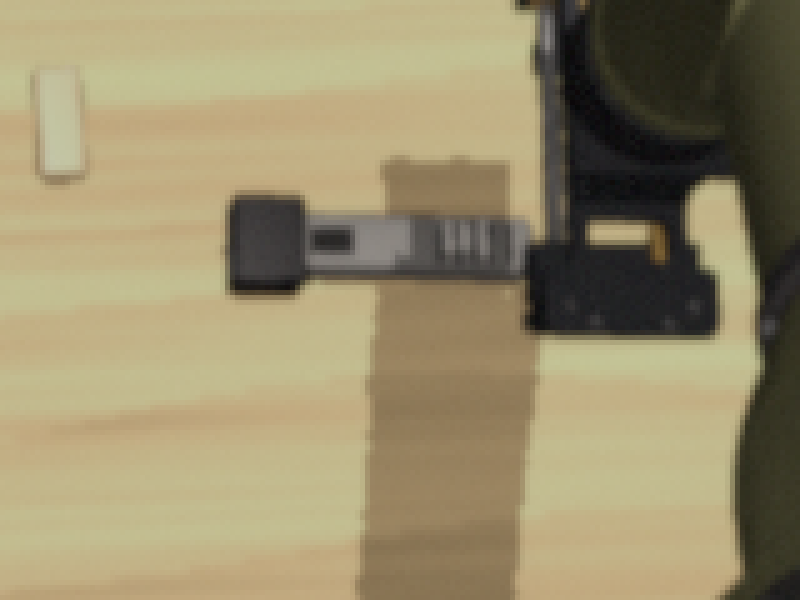

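The picture shows the gripper lined up with the scanner's axis. The scanner has not moved: head edge at about (386,189) in full-frame pixels.

```bash
python3 -m pendant '[1,0.255,0.068,0.3,0,0,0,1,0.255,0.068,0.6,0,0,0,1,0.255,0.068,0.9,0,0,0,1,0.255,0.068,0.9,0,0,0,1,0.255,0.068,0.9,0,0,0]'; python3 go.py .5387 -.3038 .006 86.6
python3 - <<'E'
from plant import r
import cv2
s=r.snapshot("side");cv2.imwrite("pics/s3.png",cv2.resize(s["img"][90:210,270:430][:,:,::-1],None,fx=5,fy=5,interpolation=0))
E
```

```text
clock: 2.15
tool_pos: [0.5364, -0.3075, 0.1041]
eef_rot: [0.729, 0.684, -0.001, -0.0]
contact_force: [0.6, -0.2, 0.6]
opening: 1.0
finger_force: 0.0
t 2.15 pos [ 0.5364 -0.3075  0.1041] shift [0.026 0.015 0.654] turn [-0.001  0.001 -0.003] open 1.0 ff 0.0 q7 [ 0.65  0.88 -0.38  1.68  0.48  0.67 -0.04]
```

View pics/s3.png

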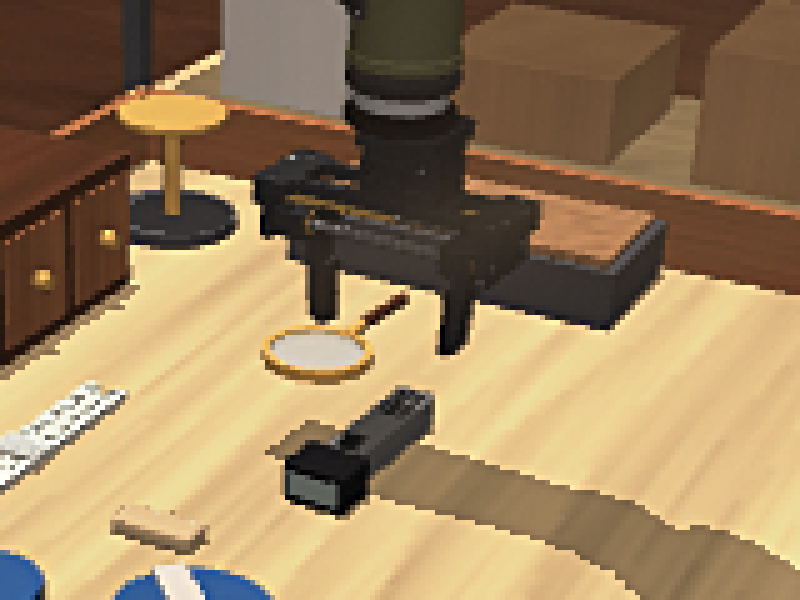

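The gripper straddles the scanner from above with nothing in between, so I descend and close.

```bash
python3 -m pendant '[1,0.01,0.01,0.2,0,0,0,1,0.01,0.01,0.4,0,0,0,1,0.01,0.01,0.55,0,0,0,1,0.01,0.01,0.64,0,0,0,1,0.01,0.01,0.64,0,0,0,0,0.01,0.01,0.64,0,0,0,0,0.01,0.01,0.64,0,0,0,0,0.01,0.01,0.64,0,0,0,0,0.01,0.01,0.64,0,0,0,0,0.01,0.01,0.64,0,0,0,0,0.01,0.01,0.64,0,0,0]' 25; python3 go.py .5387 -.3038 .16 86.6
```

```text
clock: 3.3
tool_pos: [0.5393, -0.3042, 0.0079]
eef_rot: [0.728, 0.685, 0.0, 0.0]
contact_force: [0.4, -0.9, -0.9]
opening: 0.478
finger_force: 0.0
t 3.3 pos [ 0.5393 -0.3042  0.0079] shift [ 0.002 -0.004 -1.014] turn [ 0.     0.    -0.001] open 0.478 ff 0.0 q7 [ 0.6   1.02 -0.3   1.7   0.55  0.5  -0.11]
```

```bash
python3 -m pendant '[0,0,0,0,0,0,0,0,0,0,0,0,0,0,0,0,0,0,0,0,0,0,0,0,0,0,0,0,0,0,0,0,0,0,0,0,0,0,0,0,0,0,0,0,0,-0.1,0,0,0,0,0,0,-0.3,0,0,0,0,0,0,-0.5,0,0,0,0,0,0,-0.8,0,0,0,0,0,0,-1,0,0,0,0,0,0,-1,0,0,0]' 25; python3 go.py .635 -.092 .15 135; python3 - <<'E'
from plant import r
import cv2
s=r.snapshot("side");cv2.imwrite("pics/s4.png",cv2.resize(s["img"][90:210,270:430][:,:,::-1],None,fx=5,fy=5,interpolation=0))
E
```

```text
clock: 4.5
tool_pos: [0.5413, -0.3051, 0.1629]
eef_rot: [0.728, 0.685, 0.001, 0.004]
contact_force: [1.2, 0.3, -1.9]
opening: 0.364
finger_force: 25.0
t 4.5 pos [ 0.5413 -0.3051  0.1629] shift [1.457 0.536 0.085] turn [ 0.004  0.004 -0.539] open 0.364 ff 24.99896847177297 q7 [ 0.67  0.8  -0.43  1.65  0.43  0.78 -0.01]
```

View pics/s4.png

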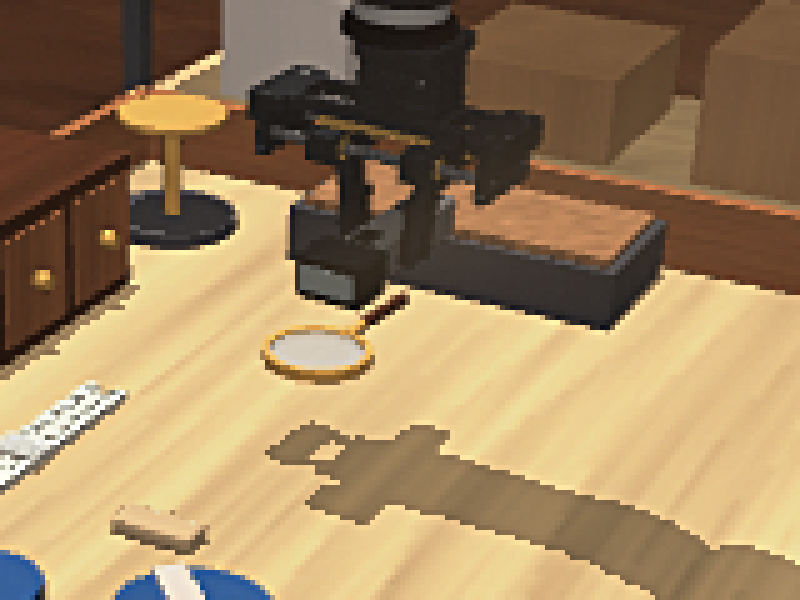

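The scanner is lifted and held level at 25 N with the opening at 32 mm, which matches the handle width.

```bash
python3 -m pendant '[0,0.2,0.07,0,0,0,-0.09,0,0.4,0.15,0,0,0,-0.18,0,0.6,0.22,0,0,0,-0.27,0,0.8,0.3,0,0,0,-0.36,0,1,0.37,0,0,0,-0.45,0,1,0.4,0,0,0,-0.54,0,1,0.4,0,0,0,-0.54]'; python3 go.py .637 -.094 .1 135
```

```text
clock: 5.25
tool_pos: [0.6072, -0.157, 0.1559]
eef_rot: [0.38, 0.925, -0.0, -0.002]
contact_force: [-0.6, -0.9, -1.5]
opening: 0.363
finger_force: 25.0
t 5.25 pos [ 0.6072 -0.157   0.1559] shift [0.153 0.438 0.372] turn [-0.001 -0.002  0.003] open 0.363 ff 24.99751264695078 q7 [ 0.51  0.86 -0.63  1.62  0.62  0.88  0.43]
```

```bash
python3 -m pendant '[0,0.08,0.2,0.1,0,0,0,0,0.15,0.44,0.2,0,0,0,0,0.15,0.44,0.35,0,0,0,0,0.15,0.44,0.35,0,0,0,0,0.15,0.44,0.35,0,0,0,0,0.15,0.44,0.35,0,0,0,0,0.15,0.44,0.35,0,0,0]'; python3 go.py .637 -.094 .036 135; python3 - <<'E'
from h import *
from plant import r
for n,(a,b,c,d) in(("top",(140,260,240,400)),("side",(150,270,250,410))):
    s=r.snapshot(n);pickle.dump(s,open(n+"5.pkl","wb"))
    I=s["img"][a:b,c:d][:,:,::-1];cv2.imwrite(f"pics/{n}5.png",cv2.resize(I,None,fx=5,fy=5,interpolation=0))
E
```

```text
clock: 5.95
tool_pos: [0.639, -0.0969, 0.1062]
eef_rot: [0.383, 0.924, -0.0, 0.001]
contact_force: [0.6, -0.2, -1.6]
opening: 0.36
finger_force: 25.0
t 5.95 pos [ 0.639  -0.0969  0.1062] shift [0.024 0.004 0.468] turn [ 0.     0.001 -0.   ] open 0.36 ff 24.99898675829172 q7 [ 0.38  0.94 -0.58  1.59  0.66  0.82  0.31]
```

View pics/top5.png

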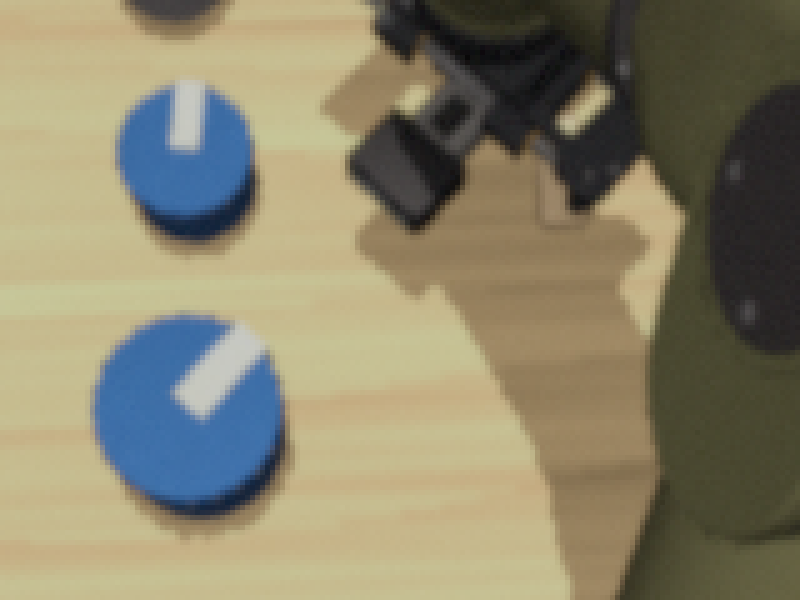

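View pics/side5.png

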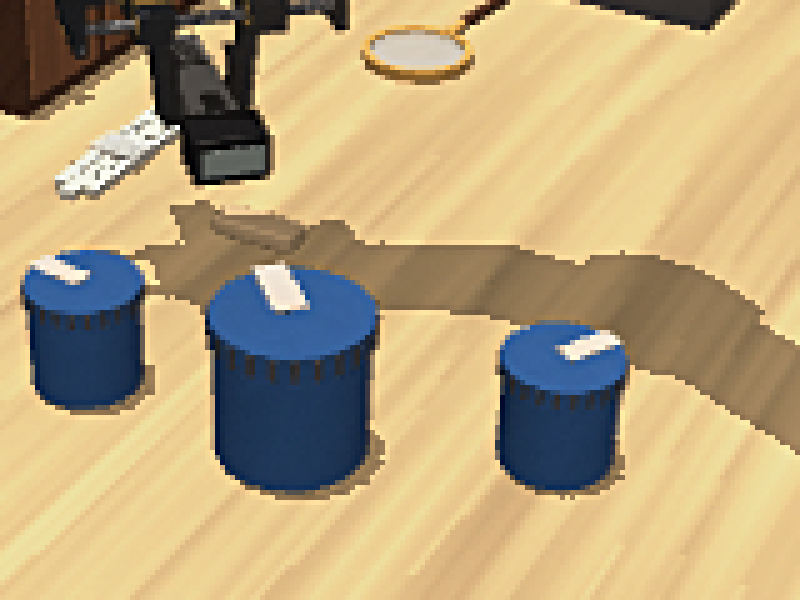

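```bash
python3 - <<'E'
from h import *
s=pickle.load(open("top5.pkl","rb"));s2=pickle.load(open("side5.pkl","rb"))
t=np.array([.639,-.0969,.098]);f=np.array([-.707,.707,0]);l=np.array([-.707,-.707,0])
P=np.array([t+.08*f+.025*l+[0,0,.032],t+.08*f-.025*l+[0,0,.032],t+.08*f+.025*l,t+.08*f-.025*l])
print("pred top crop",((proj(s,P)-[240,140])*5).round(0).tolist());print("side",((proj(s2,P)-[250,150])*5).round(0).tolist())
i,o=ray(s,[240+187.5/5,140+405.5/5],.093)[0],ray(s,[240+252/5,140+337/5],.093)[0]
print(i,o,np.linalg.norm(o-i),np.degrees(np.arctan2(*(o-i)[1::-1])))
i,o=ray(s2,[250+292/5,150+311/5],.093)[0],ray(s2,[250+271/5,150+265/5],.093)[0]
print(i,o,np.linalg.norm(o-i),np.degrees(np.arctan2(*(o-i)[1::-1])))
E
```

```text
pred top crop [[413.0, 221.0], [338.0, 155.0], [413.0, 237.0], [340.0, 172.0]]
side [[270.0, 129.0], [189.0, 138.0], [269.0, 175.0], [190.0, 185.0]]
[0.48426927 0.05734983 0.093     ] [0.51778634 0.02438288 0.093     ] 0.047012912043444335 -44.52591542456179
[0.48090722 0.06267429 0.093     ] [0.51520991 0.02616655 0.093     ] 0.05009480384092772 -46.78361785081155
```

The top view shows the nose pointing down-left at the big canister, with its strip running from (187,405) to (252,337) in the crop. The side view shows the scanner level above the eraser. Both agree with the computed poses, so I descend and hold.

```bash
python3 -m pendant '[0,0.02,0,0.1,0,0,0,0,0.02,0,0.2,0,0,0,0,0.02,0,0.3,0,0,0,0,0.02,0,0.38,0,0,0,0,0.02,0,0.44,0,0,0,0,0.02,0,0.46,0,0,0,0,0.02,0,0.46,0,0,0,0,0.02,0,0.46,0,0,0,0,0.02,0,0.46,0,0,0,0,0.02,0,0.46,0,0,0,0,0.02,0,0.46,0,0,0,0,0.02,0,0.46,0,0,0]'; python3 go.py .637 -.094 .036 135; python3 - <<'E'
from h import *
from plant import r
s=r.snapshot("side");I=s["img"][130:250,250:410][:,:,::-1];cv2.imwrite("pics/s6.png",cv2.resize(I,None,fx=5,fy=5,interpolation=0))
E
```

```text
clock: 7.25
tool_pos: [0.6368, -0.0933, 0.0364]
eef_rot: [0.382, 0.924, 0.0, 0.0]
contact_force: [0.5, -0.2, -1.7]
opening: 0.36
finger_force: 25.0
t 7.25 pos [ 0.6368 -0.0933  0.0364] shift [-0.004 -0.002  0.003] turn [0.    0.    0.001] open 0.36 ff 24.999010465107858 q7 [ 0.35  1.03 -0.52  1.62  0.73  0.7   0.25]
```

View pics/s6.png

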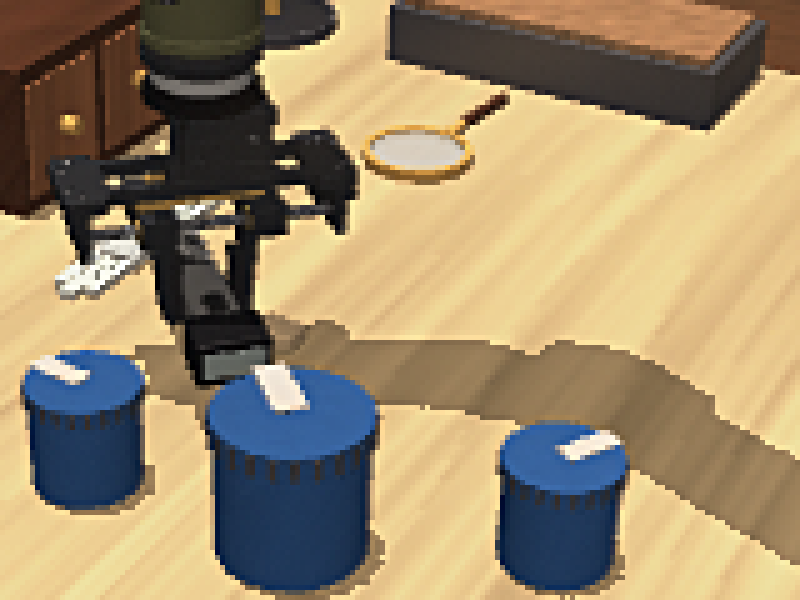

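The nose sits low and level behind the canister, in line with its strip. I hold there for 2.4 s.

```bash
python3 -m pendant '[0,0,0,0,0,0,0,0,0,0,0,0,0,0,0,0,0,0,0,0,0,0,0,0,0,0,0,0,0,0,0,0,0,0,0,0,0,0,0,0,0,0,0,0,0,0,0,0,0,0,0,0,0,0,0,0,0,0,0,0,0,0,0,0,0,0,0,0,0,0,0,0,0,0,0,0,0,0,0,0,0,0,0,0]'>/dev/null
python3 -m pendant '[0,0,0,0,0,0,0,0,0,0,0,0,0,0,0,0,0,0,0,0,0,0,0,0,0,0,0,0,0,0,0,0,0,0,0,0,0,0,0,0,0,0,0,0,0,0,0,0,0,0,0,0,0,0,0,0,0,0,0,0,0,0,0,0,0,0,0,0,0,0,0,0,0,0,0,0,0,0,0,0,0,0,0,0]' >/dev/null
python3 -m pendant '[0,0,0,-0.1,0,0,0,0,0,0,-0.3,0,0,0,0,0,0,-0.5,0,0,0,0,0,0,-0.8,0,0,0,0,0,0,-1,0,0,0,0,0,0,-1,0,0,0,0,0,0,-1,0,0,0]'; python3 go.py .53 .362 .24 135
```

```text
clock: 10.4
tool_pos: [0.6367, -0.0935, 0.1872]
eef_rot: [0.382, 0.924, -0.0, 0.001]
contact_force: [-0.7, 0.8, -2.1]
opening: 0.357
finger_force: 25.0
t 10.4 pos [ 0.6367 -0.0935  0.1872] shift [ 2.646  1.65  -0.355] turn [0.    0.001 0.001] open 0.357 ff 24.998929230496287 q7 [ 0.41  0.84 -0.64  1.54  0.58  0.96  0.37]
```

```bash
python3 -m pendant '[0,0,0,-0.2,0,0,0,0,0.2,0.12,-0.36,0,0,0,0,0.4,0.25,-0.36,0,0,0,0,0.6,0.37,-0.36,0,0,0,0,0.8,0.5,-0.36,0,0,0,0,1,0.62,-0.36,0,0,0,0,1,0.62,-0.36,0,0,0]' >/dev/null
python3 -m pendant '[0,0.2,0.12,0,0,0,0,0,0.4,0.25,0,0,0,0,0,0.6,0.37,0,0,0,0,0,0.8,0.5,0,0,0,0,0,1,0.62,0,0,0,0,0,1,0.62,0,0,0,0]'; python3 go.py .53 .362 .12 135
```

```text
clock: 11.7
tool_pos: [0.5519, 0.2562, 0.2393]
eef_rot: [0.378, 0.926, 0.001, -0.002]
contact_force: [-1.0, -0.2, -1.3]
opening: 0.361
finger_force: 25.0
t 11.7 pos [0.5519 0.2562 0.2393] shift [0.594 0.402 0.798] turn [ 0.    -0.003  0.007] open 0.361 ff 24.999598427675664 q7 [-0.15  0.73 -0.65  1.6   0.5   0.98 -0.17]
```

```bash
python3 -m pendant '[0,0.2,0.13,0,0,0,0,0,0.4,0.27,0.1,0,0,0,0,0.58,0.4,0.2,0,0,0,0,0.58,0.4,0.4,0,0,0,0,0.58,0.4,0.6,0,0,0,0,0.58,0.4,0.8,0,0,0,0,0.58,0.4,0.8,0,0,0,0,0.58,0.4,0.8,0,0,0]' >/dev/null; python3 go.py .53 .362 .014 135; python3 - <<'E'
from h import *
from plant import r
s=r.snapshot("side");I=s["img"][180:340,150:350][:,:,::-1];cv2.imwrite("pics/s7.png",cv2.resize(I,None,fx=3.7,fy=3.7,interpolation=0))
E
```

```text
t 12.5 pos [0.5359 0.3529 0.1195] shift [0.071 0.017 0.703] turn [-0.001  0.     0.001] open 0.359 ff 24.998927861452103 q7 [-0.36  0.91 -0.55  1.59  0.6   0.82 -0.38]
```

View pics/s7.png

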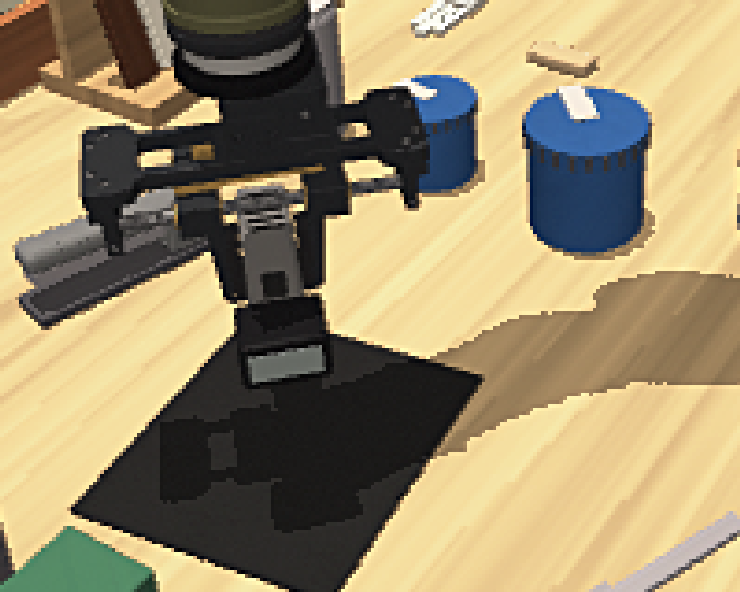

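The scanner is level above the mat and the stapler is clear of it. I lower it slowly.

```bash
python3 -m pendant '[0,0.04,0.01,0.15,0,0,0,0,0.04,0.01,0.3,0,0,0,0,0.04,0.01,0.43,0,0,0,0,0.04,0.01,0.53,0,0,0,0,0.04,0.01,0.6,0,0,0,0,0.04,0.01,0.64,0,0,0,0,0.04,0.01,0.66,0,0,0,0,0.04,0.01,0.68,0,0,0,0,0.04,0.01,0.69,0,0,0,0,0.04,0.01,0.69,0,0,0,0,0.04,0.01,0.69,0,0,0]'; python3 go.py .53 .362 .013 135
```

```text
clock: 13.65
tool_pos: [0.5329, 0.3595, 0.017]
eef_rot: [0.382, 0.924, 0.0, 0.0]
contact_force: [-0.4, 0.7, -2.2]
opening: 0.362
finger_force: 25.0
t 13.65 pos [0.5329 0.3595 0.017 ] shift [ 0.026 -0.002  0.027] turn [0.    0.    0.001] open 0.362 ff 24.998971014283597 q7 [-0.42  1.05 -0.47  1.62  0.7   0.65 -0.47]
```

```bash
python3 -m pendant '[0,0,0,0.007,0,0,0,0,0,0,0.013,0,0,0,0,0,0,0.02,0,0,0,0,0,0,0.025,0,0,0,0,0,0,0.025,0,0,0,0,0,0,0.025,0,0,0,0,0,0,0.025,0,0,0]'; python3 go.py .53 .362 .013 135
```

```text
clock: 14.35
tool_pos: [0.5328, 0.3594, 0.0129]
eef_rot: [0.382, 0.924, -0.0, 0.0]
contact_force: [1.0, -0.1, -1.3]
opening: 0.358
finger_force: 25.0
t 14.35 pos [0.5328 0.3594 0.0129] shift [ 0.026 -0.001 -0.   ] turn [0.    0.    0.001] open 0.358 ff 24.998934105969965 q7 [-0.42  1.05 -0.46  1.62  0.71  0.64 -0.47]
```

```bash
python3 -m pendant '[0,0,0,0.007,0,0,0,0,0,0,0.01,0,0,0,0,0,0,0.01,0,0,0,0,0,0,0.01,0,0,0]'; python3 -m pendant '[0.42,0,0,0,0,0,0,0.42,0,0,0,0,0,0,0.42,0,0,0,0,0,0,0.6,0,0,0,0,0,0,0.8,0,0,0,0,0,0,0.8,0,0,0,0,0,0,0.8,0,0,0,0,0,0,0.8,0,0,0,0,0,0,0.8,0,0,0,0,0,0]'
```

```text
clock: 14.75
tool_pos: [0.5328, 0.3594, 0.0128]
eef_rot: [0.382, 0.924, -0.0, 0.0]
contact_force: [-2.0, -2.4, 8.3]
opening: 0.356
finger_force: 25.0
clock: 15.65
tool_pos: [0.5328, 0.3593, 0.0114]
eef_rot: [0.382, 0.924, -0.0, 0.0]
contact_force: [-0.4, -1.1, 0.3]
opening: 0.804
finger_force: 0.0
```

Contact was made at 8 N and the scanner is released. Next I lift straight up.

```bash
python3 -m pendant '[0.8,0,0,-0.1,0,0,0,0.8,0,0,-0.25,0,0,0,0.8,0,0,-0.5,0,0,0,0.8,0,0,-0.75,0,0,0,0.8,0,0,-1,0,0,0,0.8,0,0,-1,0,0,0,0.8,0,0,-1,0,0,0]'; python3 - <<'E'
from h import *
from plant import r
s=r.snapshot("side");I=s["img"][180:340,150:350][:,:,::-1];cv2.imwrite("pics/s8.png",cv2.resize(I,None,fx=3.7,fy=3.7,interpolation=0))
E
```

```text
clock: 16.35
tool_pos: [0.5332, 0.3596, 0.1632]
eef_rot: [0.382, 0.924, 0.001, 0.001]
contact_force: [-0.0, -0.1, -1.3]
opening: 0.798
finger_force: 0.0
```

View pics/s8.png

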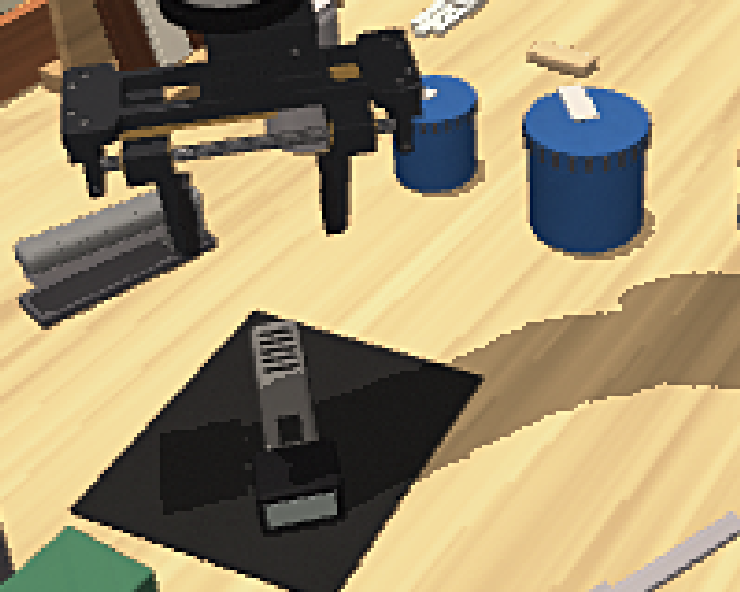

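The scanner lies flat at the middle of the mat, released, with the gripper clear above it and everything else where it was.

```bash
python3 -c "
from plant import r
print(r.finish_job())"
```

```text
the job is handed in; nothing more can be done
None
```

I held the scanner still and square-on about 9 cm from the canister's label for over 2 s, then laid it flat in the middle of the mat and let go; nothing else looked disturbed, and the job is handed in (no verdict came back).

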